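# Release the vial rack on the shaker and hold it up level for inspection

### The arm

A 6-joint arm with a two-finger parallel gripper is mounted at the origin on the work surface. World frame = base frame: x ahead of the robot, y to its left, z up, the work surface at z = 0. Lengths are in m, angles in rad, forces in N, time in s.
With the tool pointing down it reaches from about 0.35 to 0.85 m from the base axis. Payload 8.1 kg.
Tool frame: the origin (TCP) lies on the mounting face of the last link; the fingertips stand 186 mm ahead of it and the grasp point (between the pads) lies 167 mm ahead of it (grip_point_offset is the distance from the TCP to the grasp point, in m); z points along the fingers, y is the direction in which the jaws open and shut (so a half turn about z gives the same grasp; the last joint's range is limited). The gripper opens to 93 mm and grips with 3 to 60 N. Pads are 15 mm wide; open, the fingers measure 128 mm over their backs; the gripper's body (75 mm by 188 mm) begins 65 mm behind the grasp point.
Start: joints at [1.168, 0.13, 1.488, -0, 1.523, -0.085], TCP at [0.187, 0.57, 0.405] pointing down, gripper open.
Joint ranges: [-2.96, 2.96], [-0.89, 2.26], [0.02, 2.5], [-1.34, 4.48], [0, 2.73], [-2.66, 2.66]. Speed limits (rad/s): [2.39, 2.39, 2.79, 3.14, 3.14, 3.14].

### API

Orientations are given as a rotation vector (axis times angle).
In Python, from plant import read_state, read_camera, close_job, grip_point_offset gives the robot as it stands.
- The arm moves only by the shell command python3 -m creep 'ROWS' [OPENING] [FORCE]. ROWS is JSON, a list of rows, each a list of 2 entries, a list of its own where there are three numbers: the shift along the tool's x, y, z in cm, then the turn, a rotation vector about the tool's x, y, z in degrees. In form: [[[tx, ty, tz], [rx, ry, rz]], ...]. A call has 1 to 12 rows; each row shifts and turns the commanded pose from where the row before left it, along the tool's axes as they then stand; what a row does not reach is not made up. A row lasts 1/12 s, in which the tool goes at most 41.7 mm and 7.16 degrees, less where a joint would pass 70% of its speed; a pose out of reach is approached as far as the arm can. A call is refused whole if a number of a shift passes 4.17 or a number of a turn 7.16, either way. A call with a gripper value outside its range is refused whole. OPENING is the opening in per cent of the stroke, from 0 (shut) to 100 (fully open), set as the call begins (- or left out, the last holds). The fingers move at their own pace and stop on an object; FORCE is the grip in N (left out, the last holds). Time passes only in rows, so rows that do not move let the fingers close. It gives the time, the measured TCP pose, the force and the opening at its end, in the units of the state.
- read_state(): the state, without advancing time (a new reading comes with each control period).
- read_camera(name): name is "scene" or "top"; returns a dict with "img" (384x512x3 uint8, red, green, blue), "K" (3x3 intrinsics, pixels), "k1" (the pictures are not rectified: a ray, as slopes to the right and down, at radius r is drawn at 1 + k1 r^2 times it, then the intrinsics apply), "T" (4x4, takes a point from camera to world coordinates). Camera axes: x right, y down, z forward; pixel columns grow to the right and rows downward; lengths in m; the calibration is good to about 2 mm. A picture is of the moment at which its call begins. There is no depth.
- close_job(): hands the job in, once; it reports no verdict.
The state is a dict: "t": time; "q": joint angles; "dq": joint speeds; "joint_torque": joint torques, N m; "tool_pos": TCP position; "orientation": TCP orientation; "force": force on the tool from outside, world axes, zero at the start; "wrist_torque": the same for the moment, N m; "opening": finger opening in m.
Only numpy, scipy, OpenCV 4.12 (cv2) and the standard library are available. Lean on these libraries where they do the work, as an engineer would, in place of code of your own. Each camera call takes 0.05 s, during which the arm holds its last target.

### The job

The shaker has stopped: press its red release plunger right down to the stop so that both yellow catches swing off the vial rack, then lift the rack by the black grip of its carrying handle about 10 cm straight up off the platform, level and with every vial still in place. Keep it steady there for three seconds so that I can look the vials over, and finish while still holding it up. Leave the other things on the bench alone.

Things in the scene. Friction and masses are not known exactly. Their poses are not given: they have to be found in the camera images.
- shaker: Orbital shaker fixed to the bench, light grey, 270 (x) x 290 (y) mm. Origin: centre of its underside on the bench; z up, x from its control panel (front) to its rear, y along the rack's length. The aluminium platform's upper face is 100 mm above the bench; black stops 10 mm high locate the rack with 2 mm of play. The plunger's guide stands on an ear of the platform at x = -55, y = +95 mm
- plunger_top (a point): Centre of the top of the red release plunger's round head, 30 mm across and 10 mm thick, on a dark upright guide 22 mm across; 170 mm above the bench at rest, the highest thing within 45 mm of it. Pressed straight down it travels 10 mm, till the head lands on the guide
- plunger (a joint): How far the plunger is pressed, m: 0 up, 0.010 on its stop. It springs back up when let go. It takes about 2 N to start and about 6 N just before the stop, pushing the catches over on the way; on the stop it is hard
- catch_left (a joint): Swing of the yellow catch at the rack's +y end, rad: 0 latched, its nose over the end of the rack's base; about 0.6 after a full stroke of the plunger, clear of the rack; it stays where it is left, and pulling on the rack does not open it. The nose is 20 mm wide and 12 mm above the platform, at y = +74 to +89 mm of the shaker when latched
- catch_right (a joint): Swing of the yellow catch at the rack's -y end, rad; joined by a rod to the left catch, so both swing together
- rack: Beige vial rack, origin at the centre of its underside: base 64 (x) x 160 (y) x 4 mm, a grid of square cells 32 mm high, and a carrying handle over its length (y) on two end posts, 97 mm high in all. 0.4 to 0.6 kg with its vials, balanced close to the middle. At the start it is seated on the platform, latched by both catches, x and y along those of the shaker
- rack_grip (a point): Centre of the black rubber grip in the middle of the rack's handle: a bar 16 mm wide (x), 14 mm high, 70 mm long (y), 90 mm above the rack's underside, so 190 mm above the bench while seated. Axes as the rack's. Free beside the grip and for 32 mm below its underside, down to the vial caps; the steel end posts stand 66 mm either way along y
- vial1: Capped amber glass vial 22.5 mm across, 47 mm high, standing loose in a cell of the rack; origin at the centre of its foot, 86 mm below the black grip
- vial2: Capped amber glass vial 22.5 mm across, 47 mm high, standing loose in a cell of the rack; origin at the centre of its foot, 86 mm below the black grip
- vial3: Capped amber glass vial 22.5 mm across, 47 mm high, standing loose in a cell of the rack; origin at the centre of its foot, 86 mm below the black grip
- vial4: Capped amber glass vial 22.5 mm across, 47 mm high, standing loose in a cell of the rack; origin at the centre of its foot, 86 mm below the black grip
- vial5: Capped amber glass vial 22.5 mm across, 47 mm high, standing loose in a cell of the rack; origin at the centre of its foot, 86 mm below the black grip
- beaker_tall: Glass beaker 64 mm across, 95 mm high, origin under its centre; to be left alone
- beaker_low: Low glass beaker 68 mm across, 55 mm high, origin under its centre; to be left alone
- amber_bottle: Amber bottle with blue cap, 72 mm across, 150 mm high, origin under its centre; to be left alone
- cap_jar: Pale round jar 70 mm across, 75 mm high, origin under its centre; to be left alone
- foam_rack: Beige block for small vials, 90 x 130 x 46 mm high with caps, origin under its centre; to be left alone
- crimper: Hand crimper with blue handles lying flat: about 175 mm long and 30 mm high, origin under its steel head, handles along -x; to be left alone
- syringe: Small glass syringe lying along its x axis, needle to +x, 150 mm long with needle, 12 mm high, origin under its red finger flange; to be left alone
Things that resemble listed ones, but are neither listed nor needed, are in the scene too. What is shaped like the rack but green or purple is not meant.

How it is judged:
By the outcome, as a careful person would: the job done as asked, in the order asked, and still so for the second after the job is handed in, while the arm keeps its last pose, push and grip.
It also fails if it takes over 51 s, if anything falls off the work surface, if the arm or the gripper's body presses on something with over 40 N, if the wrist force passes 120 N, or if a joint passes its speed limit or range.

## Working session

There is one attempt and no reset: what is moved stays moved. The work goes in short steps, Python scripts to look and compute and a shell command to move; the robot and the scene stay as the last step left them, time stands still between calls to the robot, and variables do not carry over. Pictures are saved under pics/ and viewed, and the job is handed in when it is done.

```bash
mkdir -p pics; ls
python3 - <<'E'
from plant import *
import cv2
print(read_state(), grip_point_offset)
for n in ("scene","top"):
    c=read_camera(n); print(n,c["K"],c["k1"],c["T"])
    cv2.imwrite(f"pics/{n}0.png",cv2.cvtColor(c["img"],cv2.COLOR_RGB2BGR))
E
```

```text
pics
{'t': 0.0, 'q': array([ 1.16760794e+00,  1.31156436e-01,  1.48930710e+00, -2.34500183e-05,
        1.52296956e+00, -8.53936235e-02]), 'dq': array([-0.00137461, -0.00066476,  0.00035427, -0.00051386, -0.00054013,
       -0.00047581]), 'joint_torque': array([-1.37436178e-03, -5.59804523e+01, -4.91791356e+01,  7.71534140e-02,
        3.42892623e-02, -1.24121552e-04]), 'tool_pos': array([0.18737129, 0.56974803, 0.40367467]), 'orientation': array([-4.97024067e-01, -3.10159791e+00,  2.81364810e-03]), 'force': array([-0.19411574,  0.11836407, -0.02070493]), 'wrist_torque': array([-0.02080726,  0.04838984, -0.03992694]), 'opening': 0.09326132540517007} 0.1673
scene [[388.47445486   0.         258.62730727]
 [  0.         388.47445486 187.09852631]
 [  0.           0.           1.        ]] -0.11958479441617194 [[-0.85405317  0.31817723 -0.41152939  0.97985917]
 [ 0.52018306  0.52491672 -0.67370024  0.70399891]
 [ 0.00166258 -0.78944645 -0.61381719  0.81620556]
 [ 0.          0.          0.          1.        ]]
top [[492.12063521   0.         255.54544393]
 [  0.         492.12063521 191.7127624 ]
 [  0.           0.           1.        ]] -0.19363568522986438 [[ 1.98656835e-03 -9.95535779e-01  9.43640082e-02  3.96523139e-01]
 [-9.99983847e-01 -1.47515588e-03  5.48901865e-03 -6.47812224e-03]
 [-5.32531283e-03 -9.43733882e-02 -9.95522629e-01  1.81587767e+00]
 [ 0.00000000e+00  0.00000000e+00  0.00000000e+00  1.00000000e+00]]
```

View pics/scene0.png

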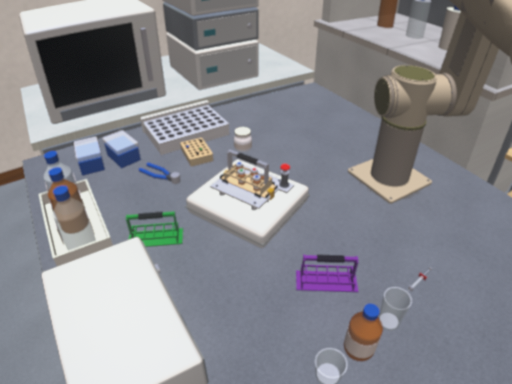

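View pics/top0.png

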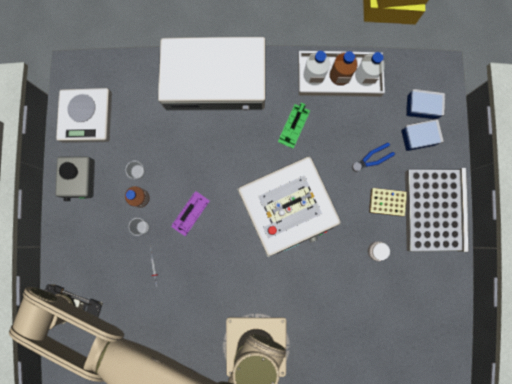

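The scene shows the shaker at about (248,195) and its red plunger at (286,168). In the top view the shaker is at (290,207) and the plunger at (272,230). I'll enlarge both.

```bash
cat > h.py <<'E'
from plant import *
import cv2, numpy as np
def ray(c,uv):
    d=np.array([c["k1"],0,0,0]) 
    K=c["K"]; x=(np.array(uv,float)-[K[0,2],K[1,2]])/[K[0,0],K[1,1]]
    p=cv2.undistortPoints(np.array([[uv]],float),K,np.array([c["k1"],0,0,0.]))[0,0]
    v=c["T"][:3,:3]@np.array([p[0],p[1],1]); return c["T"][:3,3],v/np.linalg.norm(v)
def onz(c,uv,z):
    o,v=ray(c,uv); return o+v*(z-o[2])/v[2]
def tri(r1,r2):
    A=np.zeros((3,3));b=np.zeros(3)
    for o,v in(r1,r2):
        P=np.eye(3)-np.outer(v,v);A+=P;b+=P@o
    p=np.linalg.solve(A,b); return p,[np.linalg.norm((np.eye(3)-np.outer(v,v))@(p-o)) for o,v in(r1,r2)]
def proj(c,P):
    T=np.linalg.inv(c["T"]);rv,_=cv2.Rodrigues(T[:3,:3])
    return cv2.projectPoints(np.array([P],float),rv,T[:3,3],c["K"],np.array([c["k1"],0,0,0.]))[0][0,0]
def save(c,name,box=None,s=1):
    im=cv2.cvtColor(c["img"],cv2.COLOR_RGB2BGR)
    if box: x0,x1,y0,y1=box; im=im[y0:y1,x0:x1]
    cv2.imwrite("pics/"+name,cv2.resize(im,None,fx=s,fy=s,interpolation=cv2.INTER_CUBIC))
E
python3 - <<'E'
from h import *
s=read_camera("scene");t=read_camera("top")
save(s,"s1.png",(185,315,140,240),6);save(t,"t1.png",(235,345,155,260),5.5)
def cen(c,f,box):
    x0,x1,y0,y1=box
    h=c["img"].astype(int)[y0:y1,x0:x1];m=f(h[...,0],h[...,1],h[...,2]).astype(np.uint8)
    n,l,st,ce=cv2.connectedComponentsWithStats(m)
    for i in range(1,n):
        if st[i,4]>5: print(st[i]+[x0,y0,0,0,0],ce[i]+[x0,y0])
red=lambda r,g,b:(r>140)&(g<80)&(b<80)
blk=lambda r,g,b:(r<65)&(g<65)&(b<65)
for n,c,b in(("s",s,(185,315,140,240)),("t",t,(235,345,155,260))):
    print(n,"red");cen(c,red,b);print("blk");cen(c,blk,b)
E
```

```text
s red
[281 165   8   6  36] [284.58333333 167.02777778]
blk
[238 154  18   9  58] [246.62068966 158.15517241]
t red
[268 227   8   7  43] [271.72093023 229.93023256]
blk
[283 198  18  10  58] [291.68965517 202.46551724]
```

View pics/s1.png

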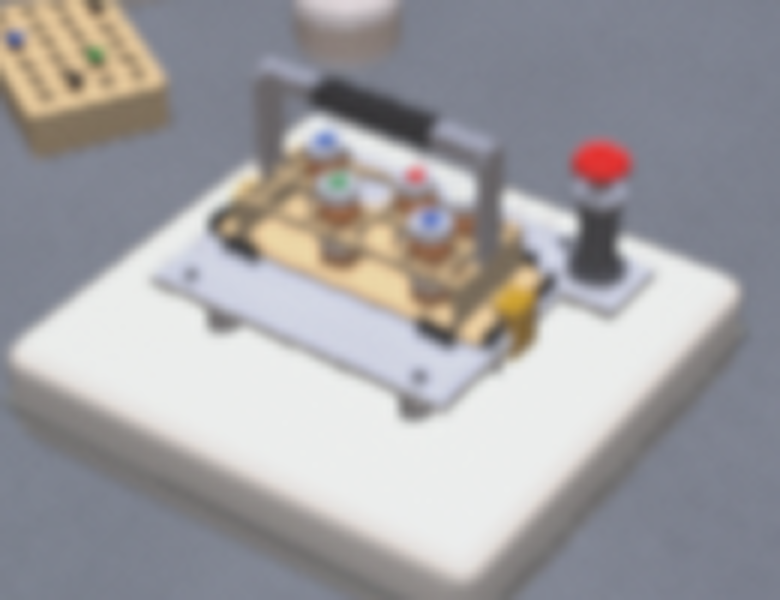

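View pics/t1.png

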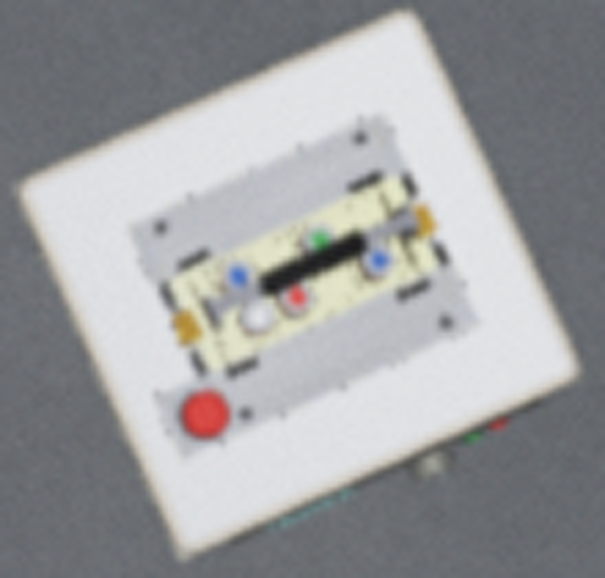

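Both views show five vials (blue, green, blue, red and white caps), catches at each end, and the plunger at the front-left corner. Next step is triangulating.

Run:
```python
from h import *
s=read_camera("scene");t=read_camera("top")
def comp(c,f,box):
    x0,x1,y0,y1=box
    h=c["img"].astype(int)[y0:y1,x0:x1];m=f(h[...,0],h[...,1],h[...,2]).astype(np.uint8)
    n,l,st,ce=cv2.connectedComponentsWithStats(m); i=1+np.argmax(st[1:,4])
    ys,xs=np.nonzero(l==i); return np.c_[xs+x0,ys+y0].astype(float)
red=lambda r,g,b:(r>140)&(g<80)&(b<80)
blk=lambda r,g,b:(r<75)&(g<75)&(b<75)
yel=lambda r,g,b:(r>150)&(r-b>80)
B=(238,342,158,257)
rt=comp(t,lambda r,g,b:(r-g>60)&(r-b>60),(260,282,220,240)); rs=comp(s,lambda r,g,b:(r-g>60)&(r-b>60),(275,298,160,178))
print("plunger top z.165",onz(t,rt.mean(0),.166),"scene",onz(s,rs.mean(0),.167),"tri",tri(ray(t,rt.mean(0)),ray(s,rs.mean(0))))
gt=comp(t,blk,(275,310,190,215));gs=comp(s,blk,(232,262,148,170))
print("grip top",onz(t,gt.mean(0),.195),"scene",onz(s,gs.mean(0),.192),"tri",tri(ray(t,gt.mean(0)),ray(s,gs.mean(0))))
W=np.array([onz(t,p,.195)[:2] for p in gt]); W-=W.mean(0)
u,sv,v=np.linalg.svd(W,full_matrices=False); print("dir",v[0],np.degrees(np.arctan2(v[0][1],v[0][0])),np.ptp(W@v[0]),np.ptp(W@v[1]))
# shaker outline top at z ~? fit min area rect
h=t["img"].astype(int);m=((h.min(2)>185)).astype(np.uint8);m[:150]=0;m[262:]=0;m[:,:230]=0;m[:,345:]=0
cn=max(cv2.findContours(m,0,2)[0],key=cv2.contourArea)
for z in(.05,.06,.08):
    w=np.array([onz(t,p,z)[:2] for p in cn[:,0].astype(float)],np.float32); print(z,cv2.minAreaRect(w))
# yellow catches
for bx in((262,276,208,222),(306,318,188,202)):
    y=comp(t,lambda r,g,b:(r-b>70)&(g<185),bx);print("catch",len(y),y.mean(0),onz(t,y.mean(0),.115))
```

```text
plunger top z.165 [ 0.42534605 -0.0527119   0.166     ] scene [ 0.42819347 -0.05243611  0.167     ] tri (array([ 0.42619851, -0.05336817,  0.16561407]), [np.float64(0.0010633767705808816), np.float64(0.0010633767705807834)])
grip top [ 0.51498603 -0.11717299  0.195     ] scene [ 0.52012799 -0.11568897  0.192     ] tri (array([ 0.51676109, -0.11845356,  0.18907922]), [np.float64(0.0015952794600464064), np.float64(0.0015952794600465248)])
dir [-0.41604731  0.90934297] 114.58528803799473 0.06371131232194806 0.011519581183647588
0.05 ((0.514630138874054, -0.11706414818763733), (0.2629950940608978, 0.283118337392807), 24.39405059814453)
0.06 ((0.5139613151550293, -0.1164378970861435), (0.26150572299957275, 0.28151506185531616), 24.394039154052734)
0.08 ((0.5126237273216248, -0.11518540978431702), (0.25852710008621216, 0.2783085107803345), 24.39401626586914)
catch 19 [268.63157895 214.05263158] [ 0.4802107  -0.04250983  0.115     ]
catch 12 [311.75       195.08333333] [ 0.54626672 -0.19250654  0.115     ]
```

Everything agrees: with yaw at 24.5° and the centre at (0.516,-0.117), the plunger is predicted at (0.426,-0.053), and that is where it measured. Now I'll work out the move.

```bash
cat >> h.py <<'E'
from scipy.spatial.transform import Rotation as R
def rel(target,yaws=None):
    s=read_state();r=R.from_rotvec(s["orientation"]);M=r.as_matrix();p=s["tool_pos"]
    print("t",round(s["t"],2),"pos",p.round(4),"z",M[:,2].round(4),"y yaw",round(np.degrees(np.arctan2(M[1,1],M[0,1])),2),"q",s["q"].round(2),"F",s["force"].round(2),"W",s["wrist_torque"].round(2),"op",round(s["opening"],4))
    print("shift cm tool now",(M.T@(np.array(target)-p)*100).round(2))
    for a in(24.5,-155.5):
        d=np.radians(a);Y=np.array([np.cos(d),np.sin(d),0]);Z=np.array([0,0,-1.]);G=np.c_[np.cross(Y,Z),Y,Z]
        print(a,"turn deg",np.degrees(R.from_matrix(M.T@G).as_rotvec()).round(2),"shift cm after turn",(G.T@(np.array(target)-p)*100).round(2))
E
python3 -c "
from h import *
rel([.426,-.0533,.40])"
```

```text
t 0.3 pos [0.1874 0.5699 0.4044] z [-3.e-04 -6.e-04 -1.e+00] y yaw 71.79 q [ 1.17  0.13  1.49  0.    1.52 -0.09] F [ 0.22 -0.18 -0.07] W [-0.01 -0.01  0.03] op 0.0929
shift cm tool now [-42.14 -51.74   0.47]
24.5 turn deg [-4.000e-02  1.000e-02  4.729e+01] shift cm after turn [-66.6   -4.13   0.44]
-155.5 turn deg [-1.0000e-02 -4.0000e-02 -1.3271e+02] shift cm after turn [66.6   4.13  0.44]
```

```bash
python3 -m creep '[[[0,0,-0.2],[0,0,2]],[[0,0,-0.2],[0,0,5]],[[0,0,-0.2],[0,0,6]],[[0,0,-0.2],[0,0,6]],[[0,0,-0.2],[0,0,6]],[[0,0,0],[0,0,6]],[[0,0,0],[0,0,6]],[[0,0,0],[0,0,5.3]],[[0,0,0],[0,0,3.5]],[[0,0,0],[0,0,1.5]]]' 0 20
python3 -m creep '[[[-1,0,0],[0,0,0]],[[-2,0,0],[0,0,0]],[[-3,-0.2,0],[0,0,0]],[[-3,-0.3,0],[0,0,0]],[[-3,-0.3,0],[0,0,0]],[[-3,-0.3,0],[0,0,0]],[[-3,-0.3,0],[0,0,0]],[[-3,-0.3,0],[0,0,0]],[[-3,-0.3,0],[0,0,0]],[[-3,-0.3,0],[0,0,0]],[[-3,-0.3,0],[0,0,0]],[[-3,-0.3,0],[0,0,0]]]'
python3 -c "
from h import *
rel([.426,-.0533,.40])"
```

```text
t: 1.13
tool_pos: [0.1875, 0.5699, 0.4147]
orientation: [1.705, 2.639, -0.0]
force: [-0.4, 0.2, 0.2]
opening: 0.0308
t: 2.13
tool_pos: [0.2978, 0.2558, 0.4146]
orientation: [1.697, 2.643, 0.001]
force: [1.3, -0.4, 0.1]
opening: 0.0002
t 2.13 pos [0.2978 0.2558 0.4146] z [ 5.e-04  1.e-04 -1.e+00] y yaw 24.58 q [ 0.58 -0.47  2.   -0.    1.61  0.15] F [ 1.34 -0.36  0.08] W [-0.04 -0.01  0.04] op 0.0002
shift cm tool now [-33.44  -1.2    1.47]
24.5 turn deg [0.03 0.01 0.08] shift cm after turn [-33.44  -1.15   1.46]
-155.5 turn deg [-1.0000e-02  5.0000e-02 -1.7992e+02] shift cm after turn [33.44  1.15  1.46]
```

```bash
python3 -m creep '[[[-3,-0.1,0],[0,0,0]],[[-3,-0.1,0],[0,0,0]],[[-3,-0.1,0],[0,0,0]],[[-3,-0.1,0],[0,0,0]],[[-3,-0.1,0],[0,0,0]],[[-3,-0.1,0],[0,0,0]],[[-3,-0.1,0],[0,0,0]],[[-3,-0.1,0],[0,0,0]],[[-3,-0.1,0],[0,0,0]],[[-3,-0.1,0],[0,0,0]],[[-2.4,-0.1,0],[0,0,0]],[[-1,0,0],[0,0,0]]]'
python3 -m creep '[[[0,0,0],[0,0,0]],[[0,0,0],[0,0,0]],[[0,0,0],[0,0,0]]]'
python3 -c "
from h import *
rel([.426,-.0533,.356])
s=read_camera('scene');t=read_camera('top')
save(s,'s2.png',(185,315,140,240),6);save(t,'t2.png',(235,345,155,260),5.5)"
```

```text
t: 3.13
tool_pos: [0.4264, -0.0536, 0.4146]
orientation: [1.701, 2.64, -0.001]
force: [-0.3, -0.5, -0.0]
opening: 0.0003
t: 3.38
tool_pos: [0.4259, -0.05, 0.4147]
orientation: [-1.698, -2.642, -0.0]
force: [1.0, 0.1, 0.3]
opening: 0.0003
t 3.38 pos [ 0.4259 -0.05    0.4147] z [-3.e-04  5.e-04 -1.e+00] y yaw 24.54 q [-0.24 -0.35  1.92  0.    1.58 -0.67] F [0.99 0.13 0.28] W [-0.02  0.05  0.05] op 0.0003
shift cm tool now [-0.3  -0.13  5.87]
24.5 turn deg [-0.   -0.03  0.04] shift cm after turn [-0.3  -0.13  5.87]
-155.5 turn deg [ 5.0000e-02 -0.0000e+00 -1.7996e+02] shift cm after turn [0.3  0.13 5.87]
```

View pics/s2.png

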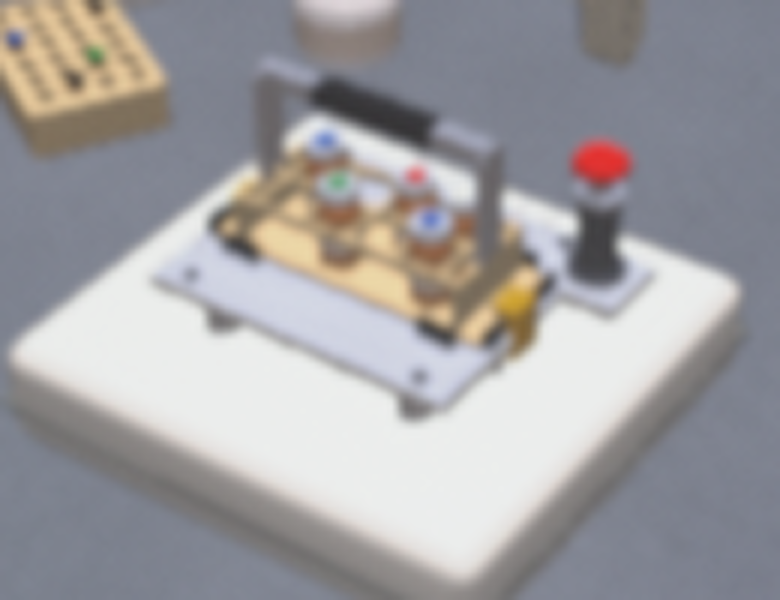

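View pics/t2.png

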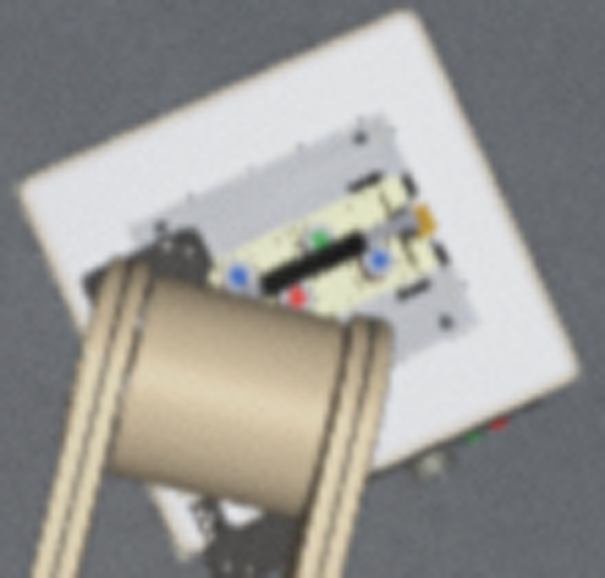

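The fingertips, at crop (610,60), hang over the plunger. Both catches are still latched. Descending now.

```bash
python3 -m creep '[[[-0.2,-0.1,0.5],[0,0,0]],[[0,0,1],[0,0,0]],[[0,0,1],[0,0,0]],[[0,0,1],[0,0,0]],[[0,0,1],[0,0,0]],[[0,0,0.6],[0,0,0]],[[0,0,0.3],[0,0,0]],[[0,0,0],[0,0,0]],[[0,0,0],[0,0,0]],[[0,0,0],[0,0,0]]]'
python3 -c "
from h import *
rel([.426,-.0533,.346])
s=read_camera('scene')
save(s,'s3.png',(185,315,140,240),6)"
```

```text
t: 4.32
tool_pos: [0.4265, -0.0532, 0.3613]
orientation: [1.699, 2.641, 0.0]
force: [0.2, -0.2, 0.6]
opening: 0.0008
t 4.32 pos [ 0.4265 -0.0532  0.3613] z [ 9.e-04 -2.e-04 -1.e+00] y yaw 24.49 q [-0.24 -0.33  1.99  0.    1.47 -0.67] F [ 0.16 -0.16  0.56] W [-0.03  0.02 -0.01] op 0.0008
shift cm tool now [ 0.01 -0.05  1.53]
24.5 turn deg [ 0.04  0.03 -0.01] shift cm after turn [ 0.01 -0.05  1.53]
-155.5 turn deg [ 5.0000e-02 -6.0000e-02  1.7999e+02] shift cm after turn [-0.01  0.05  1.53]
```

View pics/s3.png

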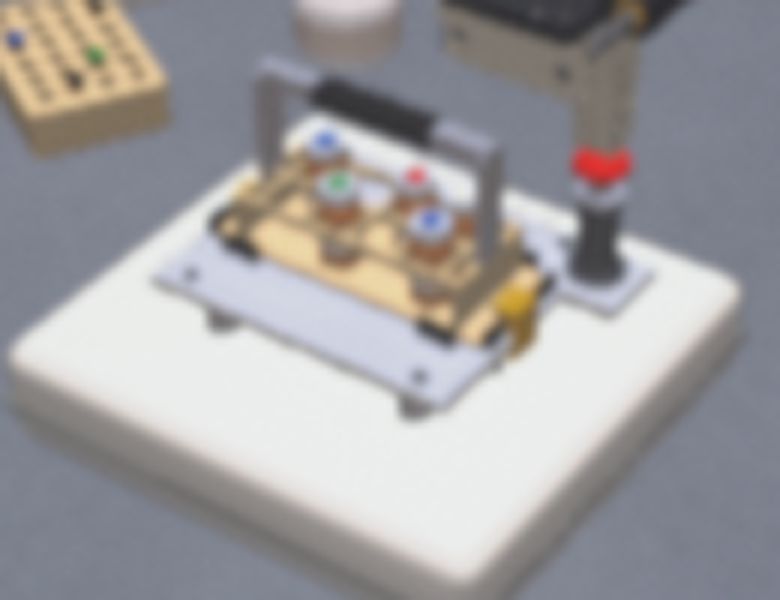

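The fingers are centred just above the red head at crop (602,160). I'll press slowly and watch the force.

```bash
python3 -m creep '[[[0,0,0.2],[0,0,0]],[[0,0,0.2],[0,0,0]],[[0,0,0.2],[0,0,0]],[[0,0,0.2],[0,0,0]],[[0,0,0.2],[0,0,0]],[[0,0,0.1],[0,0,0]],[[0,0,0.1],[0,0,0]],[[0,0,0],[0,0,0]],[[0,0,0],[0,0,0]],[[0,0,0],[0,0,0]]]'
python3 -m creep '[[[0,0,0.1],[0,0,0]],[[0,0,0.1],[0,0,0]],[[0,0,0],[0,0,0]],[[0,0,0],[0,0,0]]]'
```

```text
t: 5.2
tool_pos: [0.4264, -0.0531, 0.3491]
orientation: [1.699, 2.641, 0.0]
force: [-0.6, 1.3, 4.3]
opening: 0.0004
t: 5.53
tool_pos: [0.4264, -0.0532, 0.347]
orientation: [1.699, 2.641, 0.0]
force: [0.4, -0.5, 4.4]
opening: 0.0001
```

```bash
python3 -m creep '[[[0,0,0.1],[0,0,0]],[[0,0,0],[0,0,0]],[[0,0,0],[0,0,0]]]'
python3 -m creep '[[[0,0,0.05],[0,0,0]],[[0,0,0],[0,0,0]],[[0,0,0],[0,0,0]]]'
```

```text
t: 5.78
tool_pos: [0.4264, -0.0531, 0.3463]
orientation: [1.699, 2.641, 0.0]
force: [0.1, -0.6, 8.1]
opening: 0.0005
t: 6.03
tool_pos: [0.4265, -0.0532, 0.3463]
orientation: [1.699, 2.641, 0.001]
force: [-2.0, 1.3, 11.8]
opening: 0.0004
```

```bash
python3 -m creep '[[[0,0,0.05],[0,0,0]],[[0,0,0],[0,0,0]],[[0,0,0],[0,0,0]]]'
python3 -c "
from h import *
s=read_camera('scene')
save(s,'s4.png',(185,315,140,240),6)"
```

```text
t: 6.28
tool_pos: [0.4265, -0.0532, 0.3463]
orientation: [1.699, 2.641, 0.001]
force: [-4.5, 0.6, 14.8]
opening: 0.0006
```

View pics/s4.png

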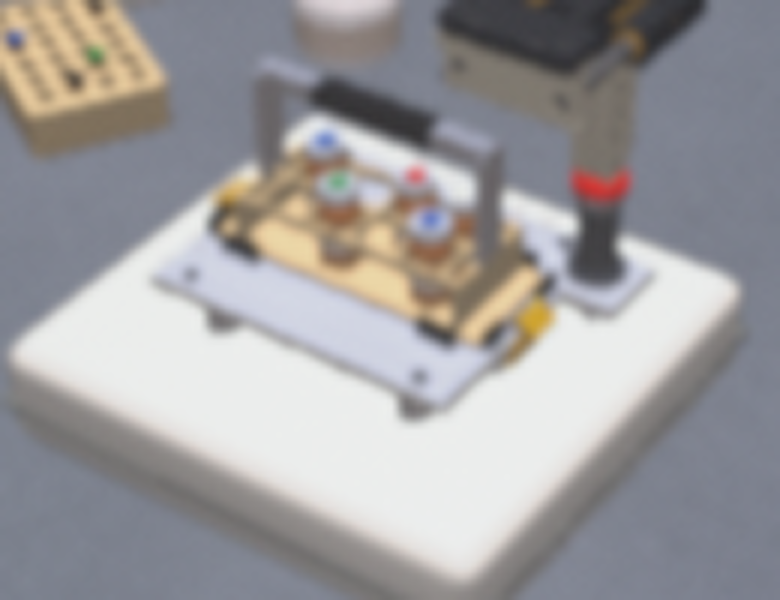

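The plunger is on its stop: z stayed at 0.3463 while the force rose to 15 N. The left catch has swung out from crop (517,305) to (535,320), and the right one has moved out to (230,195). Now I'll retract, open and go over the grip.

```bash
python3 -m creep '[[[0,0,-0.3],[0,0,0]],[[0,0,-0.7],[0,0,0]],[[0,0,-1.5],[0,0,0]],[[0,0,-2],[0,0,0]],[[0,0,-2],[0,0,0]],[[0,0,-1.5],[0,0,0]],[[0,0,-0.8],[0,0,0]]]'
python3 -m creep '[[[-0.5,0.3,0],[0,0,0]],[[-1.2,0.7,0],[0,0,0]],[[-1.5,0.9,0],[0,0,0]],[[-1.5,0.9,0],[0,0,0]],[[-1.5,0.9,0],[0,0,0]],[[-1.5,0.9,0],[0,0,0]],[[-1.3,0.6,0],[0,0,0]],[[-0.5,0.3,0],[0,0,0]],[[0,0,0],[0,0,0]],[[0,0,0],[0,0,0]],[[0,0,0],[0,0,0]]]' 70
python3 -c "
from h import *
rel([.516,-.1168,.357])
s=read_camera('scene');t=read_camera('top')
save(s,'s5.png',(185,315,110,210),6)"
```

```text
t: 6.92
tool_pos: [0.4263, -0.0531, 0.4345]
orientation: [1.699, 2.641, 0.001]
force: [-0.5, -0.0, -0.2]
opening: 0.0007
t: 7.83
tool_pos: [0.5153, -0.1164, 0.4322]
orientation: [-1.699, -2.641, 0.0]
force: [-0.4, 0.5, -0.1]
opening: 0.0645
t 7.83 pos [ 0.5153 -0.1164  0.4322] z [-1.1e-03  5.0e-04 -1.0e+00] y yaw 24.5 q [-0.32 -0.07  1.65  0.    1.57 -0.75] F [-0.39  0.51 -0.09] W [-0.02  0.01  0.02] op 0.0645
shift cm tool now [-0.08  0.06  7.52]
24.5 turn deg [-0.04 -0.05  0.  ] shift cm after turn [-0.07  0.05  7.52]
-155.5 turn deg [ 8.0e-02 -7.0e-02 -1.8e+02] shift cm after turn [ 0.07 -0.05  7.52]
```

View pics/s5.png

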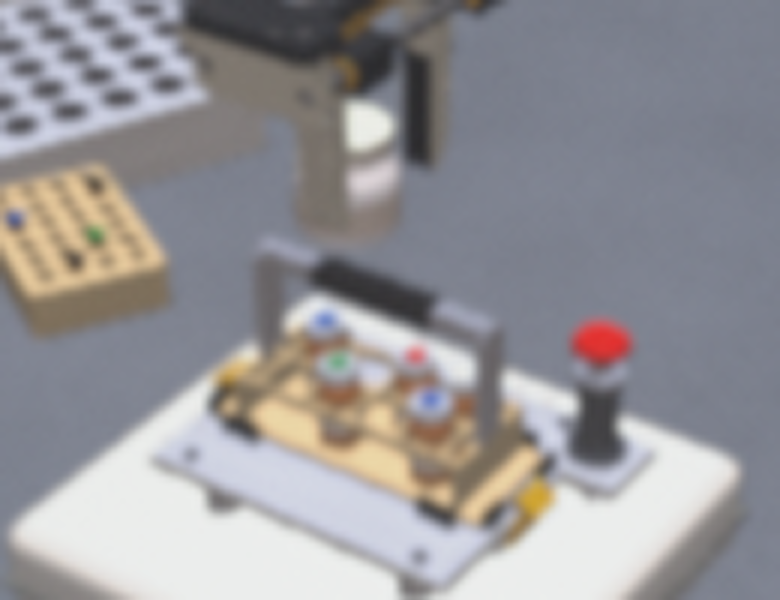

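The plunger has sprung back, the catches remain open at crop (537,497) and (228,375), and the open fingers straddle the grip. Descending.

```bash
python3 -m creep '[[[0,0.05,0.5],[0,0,0]],[[0,0,1],[0,0,0]],[[0,0,1],[0,0,0]],[[0,0,1],[0,0,0]],[[0,0,1],[0,0,0]],[[0,0,1],[0,0,0]],[[0,0,0.8],[0,0,0]],[[0,0,0.6],[0,0,0]],[[0,0,0.4],[0,0,0]],[[0,0,0.2],[0,0,0]],[[0,0,0],[0,0,0]],[[0,0,0],[0,0,0]]]'
python3 -c "
from h import *
rel([.516,-.1168,.357])
s=read_camera('scene');t=read_camera('top')
save(s,'s6.png',(185,315,110,210),6)"
```

```text
t: 8.93
tool_pos: [0.5163, -0.1166, 0.3581]
orientation: [1.699, 2.642, 0.0]
force: [-0.4, 0.1, -0.6]
opening: 0.0649
t 8.93 pos [ 0.5163 -0.1166  0.3581] z [ 6.e-04 -2.e-04 -1.e+00] y yaw 24.49 q [-0.32 -0.03  1.74 -0.    1.43 -0.75] F [-0.41  0.11 -0.63] W [-0.1   0.05 -0.03] op 0.0649
shift cm tool now [-0.01 -0.03  0.11]
24.5 turn deg [ 0.02  0.02 -0.01] shift cm after turn [-0.01 -0.03  0.11]
-155.5 turn deg [ 4.0000e-02 -4.0000e-02  1.7999e+02] shift cm after turn [0.01 0.03 0.11]
```

View pics/s6.png

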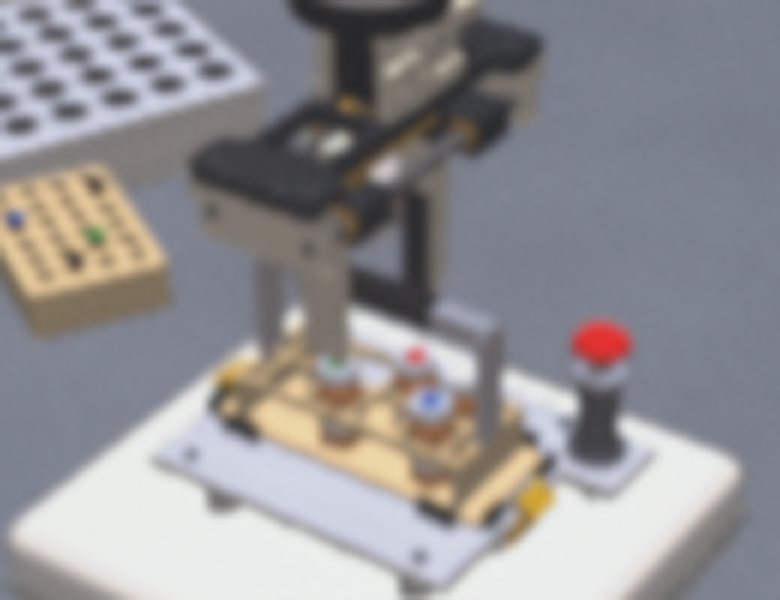

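The fingers are on either side of the grip and clear of the caps. Closing.

```bash
python3 -m creep '[[[0,0,0.1],[0,0,0]],[[0,0,0],[0,0,0]],[[0,0,0],[0,0,0]],[[0,0,0],[0,0,0]],[[0,0,0],[0,0,0]],[[0,0,0],[0,0,0]],[[0,0,0],[0,0,0]],[[0,0,0],[0,0,0]],[[0,0,0],[0,0,0]],[[0,0,0],[0,0,0]],[[0,0,0],[0,0,0]],[[0,0,0],[0,0,0]]]' 0 40
python3 -m creep '[[[0,0,-0.1],[0,0,0]],[[0,0,-0.2],[0,0,0]],[[0,0,-0.2],[0,0,0]],[[0,0,-0.3],[0,0,0]],[[0,0,-0.3],[0,0,0]],[[0,0,-0.3],[0,0,0]],[[0,0,-0.2],[0,0,0]],[[0,0,-0.2],[0,0,0]],[[0,0,-0.1],[0,0,0]],[[0,0,0],[0,0,0]],[[0,0,0],[0,0,0]]]'
python3 -c "
from h import *
rel([.516,-.1168,.457])
s=read_camera('scene');t=read_camera('top')
save(s,'s7.png',(185,315,110,210),6)"
```

```text
t: 10.03
tool_pos: [0.5161, -0.1166, 0.3567]
orientation: [-1.7, -2.642, 0.0]
force: [-1.5, -0.5, -0.3]
opening: 0.0157
t: 10.95
tool_pos: [0.5161, -0.1165, 0.3757]
orientation: [1.7, 2.642, -0.0]
force: [0.1, 0.2, -4.5]
opening: 0.0151
t 10.95 pos [ 0.5161 -0.1165  0.3757] z [ 0. -0. -1.] y yaw 24.49 q [-0.32 -0.05  1.72 -0.    1.46 -0.75] F [ 0.12  0.25 -4.54] W [-0.09  0.02  0.05] op 0.0151
shift cm tool now [-0.02 -0.02 -8.13]
24.5 turn deg [ 0.    0.   -0.01] shift cm after turn [-0.02 -0.02 -8.13]
-155.5 turn deg [  0.    -0.   179.99] shift cm after turn [ 0.02  0.02 -8.13]
```

View pics/s7.png

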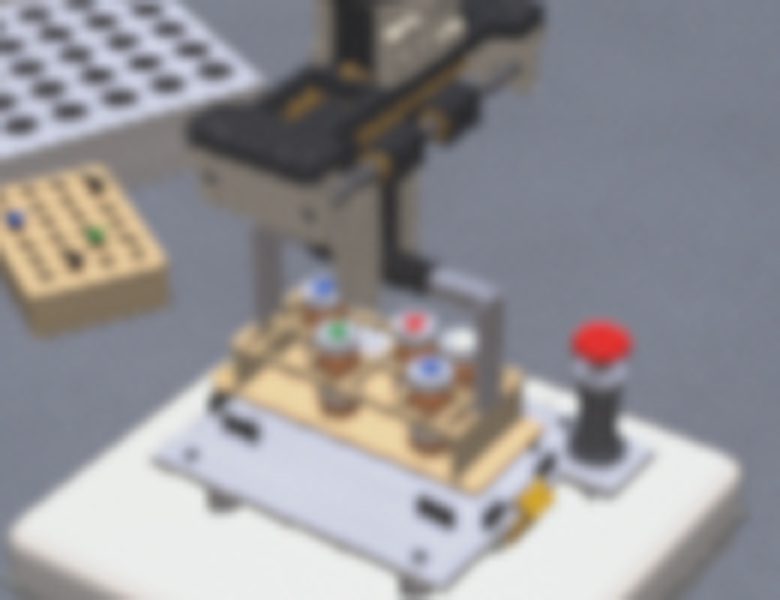

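The rack is free: it carries 4.5 N (0.46 kg), sits level, and all five caps are visible. Lifting the rest.

```bash
python3 -m creep '[[[0,0,-0.2],[0,0,0]],[[0,0,-0.5],[0,0,0]],[[0,0,-0.8],[0,0,0]],[[0,0,-1],[0,0,0]],[[0,0,-1],[0,0,0]],[[0,0,-1],[0,0,0]],[[0,0,-1],[0,0,0]],[[0,0,-1],[0,0,0]],[[0,0,-0.8],[0,0,0]],[[0,0,-0.5],[0,0,0]],[[0,0,-0.3],[0,0,0]],[[0,0,-0.1],[0,0,0]]]'
python3 -m creep '[[[0,0,0],[0,0,0]],[[0,0,0],[0,0,0]],[[0,0,0],[0,0,0]],[[0,0,0],[0,0,0]]]'
python3 -c "
from h import *
rel([.516,-.1168,.457])
s=read_camera('scene');t=read_camera('top')
save(s,'s8.png',(185,315,90,190),6);save(t,'t8.png')"
```

```text
t: 12.05
tool_pos: [0.5162, -0.1166, 0.4583]
orientation: [1.699, 2.642, 0.0]
force: [0.5, -0.4, -4.9]
opening: 0.0157
t: 12.38
tool_pos: [0.5161, -0.1165, 0.4571]
orientation: [-1.699, -2.641, 0.0]
force: [0.3, -1.0, -5.6]
opening: 0.0157
t 12.38 pos [ 0.5161 -0.1165  0.4571] z [-9.e-04  3.e-04 -1.e+00] y yaw 24.49 q [-0.32 -0.08  1.61  0.    1.62 -0.75] F [ 0.33 -0.97 -5.58] W [-0.04  0.04 -0.03] op 0.0157
shift cm tool now [-0.02 -0.02  0.01]
24.5 turn deg [-0.04 -0.04 -0.01] shift cm after turn [-0.02 -0.02  0.01]
-155.5 turn deg [-6.0000e-02  6.0000e-02  1.7999e+02] shift cm after turn [0.02 0.02 0.01]
```

View pics/s8.png

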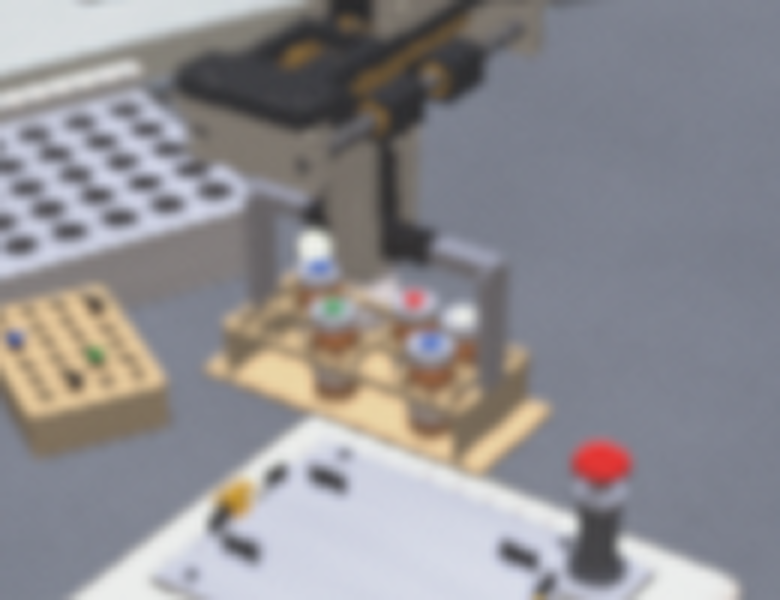

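View pics/t8.png

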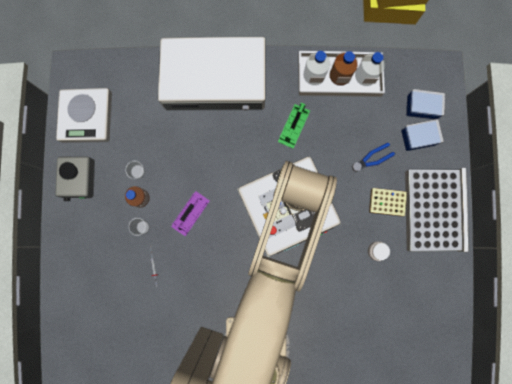

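The rack is up 10.0 cm with five caps visible at crop (320,268), (335,305), (415,300), (432,343) and (460,318), and nothing else has moved. Next I'll hold three seconds and check that it's level.

```bash
R='x'; python3 -m creep '[[[0,0,0],[0,0,0]],[[0,0,0],[0,0,0]],[[0,0,0],[0,0,0]],[[0,0,0],[0,0,0]],[[0,0,0],[0,0,0]],[[0,0,0],[0,0,0]],[[0,0,0],[0,0,0]],[[0,0,0],[0,0,0]],[[0,0,0],[0,0,0]],[[0,0,0],[0,0,0]],[[0,0,0],[0,0,0]],[[0,0,0],[0,0,0]]]'
python3 -m creep '[[[0,0,0],[0,0,0]],[[0,0,0],[0,0,0]],[[0,0,0],[0,0,0]],[[0,0,0],[0,0,0]],[[0,0,0],[0,0,0]],[[0,0,0],[0,0,0]],[[0,0,0],[0,0,0]],[[0,0,0],[0,0,0]],[[0,0,0],[0,0,0]],[[0,0,0],[0,0,0]],[[0,0,0],[0,0,0]],[[0,0,0],[0,0,0]]]'
python3 -m creep '[[[0,0,0],[0,0,0]],[[0,0,0],[0,0,0]],[[0,0,0],[0,0,0]],[[0,0,0],[0,0,0]],[[0,0,0],[0,0,0]],[[0,0,0],[0,0,0]],[[0,0,0],[0,0,0]],[[0,0,0],[0,0,0]],[[0,0,0],[0,0,0]],[[0,0,0],[0,0,0]],[[0,0,0],[0,0,0]],[[0,0,0],[0,0,0]]]'
python3 -m creep '[[[0,0,0],[0,0,0]],[[0,0,0],[0,0,0]],[[0,0,0],[0,0,0]],[[0,0,0],[0,0,0]],[[0,0,0],[0,0,0]],[[0,0,0],[0,0,0]]]'
python3 - <<'E'
from h import *
rel([.516,-.1168,.457])
s=read_camera('scene')
d=np.radians(24.5);X=np.array([np.cos(d),np.sin(d),0]);Y=np.array([-np.sin(d),np.cos(d),0])
c=np.array([.516,-.1167,.2]);c2=s.copy()
im=cv2.resize(cv2.cvtColor(s["img"],cv2.COLOR_RGB2BGR)[90:190,185:315],None,fx=6,fy=6,interpolation=cv2.INTER_CUBIC)
for x,y in((.032,.08),(.032,-.08),(-.032,.08)):
    p=proj(s,c+x*X+y*Y); q=((p-[185,90]+.5)*6).astype(int); print(x,y,p.round(1),q); cv2.circle(im,tuple(map(int,q)),4,(255,0,255),1)
cv2.imwrite("pics/s9.png",im)
E
```

```text
t: 13.48
tool_pos: [0.5161, -0.1165, 0.4577]
orientation: [-1.7, -2.642, 0.0]
force: [-0.2, 0.5, -5.1]
opening: 0.0161
t: 14.48
tool_pos: [0.5161, -0.1165, 0.4577]
orientation: [-1.7, -2.642, -0.0]
force: [-0.2, -0.1, -5.0]
opening: 0.0156
t: 15.48
tool_pos: [0.5161, -0.1165, 0.4577]
orientation: [1.7, 2.642, -0.0]
force: [-0.1, -0.3, -4.5]
opening: 0.0154
t: 15.98
tool_pos: [0.5161, -0.1165, 0.4577]
orientation: [1.7, 2.642, 0.0]
force: [-0.2, -0.0, -5.4]
opening: 0.0151
t 15.98 pos [ 0.5161 -0.1165  0.4577] z [ 0.  0. -1.] y yaw 24.49 q [-0.32 -0.08  1.6   0.    1.62 -0.75] F [-0.18 -0.04 -5.36] W [-0.12  0.02 -0.02] op 0.0151
shift cm tool now [-0.02 -0.02  0.07]
24.5 turn deg [ 0.    0.   -0.01] shift cm after turn [-0.02 -0.02  0.07]
-155.5 turn deg [  0.    -0.   179.99] shift cm after turn [0.02 0.02 0.07]
0.032 0.08 [264.6 169.6] [480 480]
0.032 -0.08 [219.1 151.8] [207 374]
-0.032 0.08 [277.  158.9] [554 416]
```

View pics/s9.png

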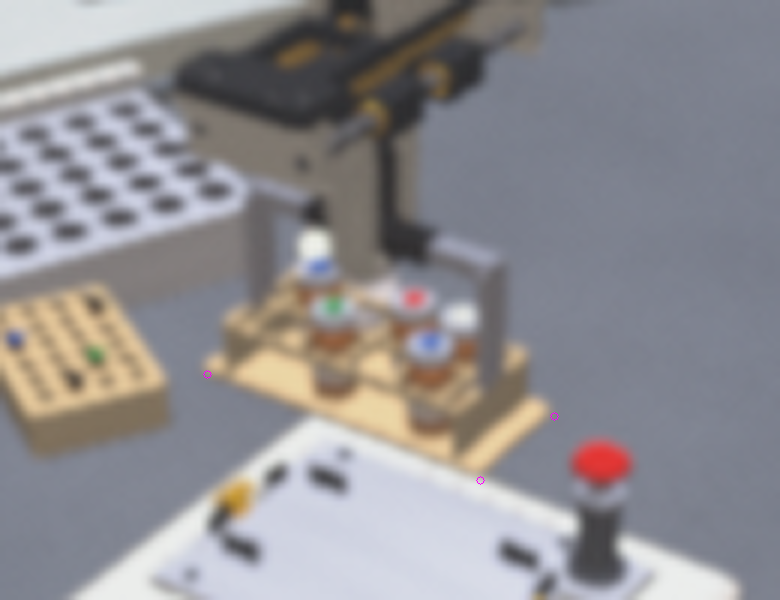

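The base corners sit where a level rack's should, with about 1 px offset at all three. It has held still for over 3.5 s, so I'm handing in.

```bash
python3 -c "
from plant import *
print(close_job())"
```

```text
the job is handed in; nothing more can be done
None
```

I pressed the red plunger to its stop, lifted the rack 10.1 cm by its black grip, and handed the job in at about 16 s with the rack still held up.

- **Plunger and catches:** With closed fingertips on the plunger, the tool height stayed at 0.3463 m while the force rose from 8 to 15 N, so it was on its stop. The pictures showed both yellow catches swung out. They stayed open after the plunger sprang back.
- **Lift and hold:** The grip force was set to 40 N. The rack weighed about 5 N and was held still for 3.6 s with no measurable drift.
- **Final pictures:** All five vials were in their cells. The three base corners I checked were within about 1–2 pixels of where a level rack's would be. In the top view after the lift, nothing else on the bench had moved.

No check failed. The only disagreement was 2–5 mm between the two cameras when I first located the plunger and the grip. I settled it by checking against the shaker's given dimensions.

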